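# Level the crepe plate with a spirit level and its screw foot

### The arm

A 6-joint arm with a two-finger parallel gripper is mounted at the origin on a cart in front of the work surface, level with it; the furniture and walls round the work are solid. World frame = base frame: x ahead of the robot, y to its left, z up, the work surface at z = 0. Lengths are in m, angles in rad, forces in N, time in s.
With the tool pointing down it reaches from about 0.25 to 0.725 m from the base axis. Payload 4 kg.
Tool frame: the origin (TCP) lies midway between the tips of the shut fingers; the grasp point (between the pads) lies 19 mm behind it; z points along the fingers, y is the line along which they close (so a half turn about z gives the same grasp; the last joint's range is limited). The gripper opens to 85 mm and grips with 20 to 120 N. Pads are 22 mm wide; open, the fingers measure 114 mm over their backs; the gripper's body (76 mm by 85 mm) begins 54 mm behind the grasp point. The pads swing forward as they close: fully open they stand 13 mm farther back than shut.
Start: joints at [-1.132, 0.241, 0.005, 1.335, 0, 1.571], TCP at [0.212, -0.453, 0.231] pointing down, gripper open.
Joint ranges: [-2.72, 2.72], [-1.05, 1.87], [-1.09, 1.28], [-1.99, 2.15], [-1.42, 1.44], [-3.14, 3.14]. Speed limits (rad/s): [2.79, 2.79, 3.14, 3.14, 3.14, 3.14].

### API

Orientations are given as a unit quaternion [x, y, z, w].
In Python, from workcell import bot gives the robot as it stands. The module is installed in compiled form; this text tells all that it offers.
- The arm moves only by the tool drive_tool, never from a script. Its arguments are lists of equal length, an entry for each row: "slide": the shift along the tool's x, y, z scaled (see below), a list of three; "rotation": the turn, a rotation vector about the tool's x, y, z scaled (see below), a list of three. A call has exactly 8 rows; each row is the pose to reach, as a shift and turn from the pose commanded when the call began, along the tool's axes at that moment; what a row does not reach only later rows make up. The controller multiplies each number of a shift by 250 mm and each number of a turn by 0.5 rad. A row lasts 1/8 s, in which the tool goes at most 62.5 mm and 10.7 degrees, less where a joint would pass 70% of its speed; a pose out of reach is approached as far as the arm can. A call with a number of a shift or a turn outside -1 to 1 is refused whole. A call with a gripper value outside its range is refused whole. "gripper" is the opening, from 0 (shut) to 1 (fully open), set as the call begins (left out, the last holds). The fingers move at their own pace and stop on an object; the grip force is fixed at half the most. Time passes only in rows, so rows that repeat a pose let the fingers close, or fill a call up. It gives the time, the measured TCP pose, the force, the opening and the grip force at its end, in the units of the state.
- bot.get_obs(): the state, without advancing time (a new reading comes with each control period).
- bot.camera(name): name is "scene" or "side" or "wrist"; returns a dict with "image" (384x512x3 uint8, red, green, blue), "z_map" (384x512 float32, m along the optical axis (not along the pixel's ray), 0 where there is no reading), "camera_matrix" (3x3 intrinsics, pixels), "k1" (the pictures are not rectified: a ray, as slopes to the right and down, at radius r is drawn at 1 + k1 r^2 times it, then the intrinsics apply), "xyz" and "orientation" of the camera in the world. Camera axes: x right, y up, looking along -z (the intrinsics and any distortion apply to the point x, -y, -z); pixel columns grow to the right and rows downward; lengths in m; the calibration is good to about 2 mm. A picture is of the moment at which its call begins.
- bot.job_done(): hands the job in; it is judged then, once.
The state is a dict: "clock": time; "joint_pos": joint angles; "joint_vel": joint speeds; "tau": joint torques, N m; "eef_pos": TCP position; "tool_rot": TCP orientation; "ft_force": force on the tool from outside, world axes, zero at the start; "ft_torque": the same for the moment, N m; "grip_width": finger opening in m; "grasp_force": force on a finger pad.
Only numpy, scipy, OpenCV 4.12 (cv2) and the standard library are available. Lean on these libraries where they do the work, as an engineer would, in place of code of your own. Each camera call takes 0.05 s, during which the arm holds its last target. There are 200 camera calls.

### The job

Batter runs to one side of this crepe plate, so level it: stand the spirit level upright on the middle of the plate, vial up, lying in line with the screw foot, and let go of it. Turn the knob of the screw foot until the bubble sits between the two lines, then press the level down on the plate with the fingers, about as hard as one kilogram would, and finish while still pressing it there, with the bubble still between the lines. Leave the lemon, the mandarin, the garlic and the glass where they are.

Things in the scene. Friction and masses are not known exactly. Their poses are not given: they have to be found in the camera images.
- level_mid (a point): centre (half-way up) of the loose spirit level: aluminium bar, black ends, 140 mm long (own x), 22 wide (y), 34 high (z), 300 g, upright on the worktop at the left. Its green vial, 50 mm, lies along x in a window in the middle of the top edge, 1 mm below it; beside the window the bar is solid to full height for 45 mm each way: press there. Grip it across the width, over 10 mm up.
- bubble (a joint): m from the vial's middle to the white bubble's middle, positive toward the level's own +x, at most 0.012 either way. The bubble runs to the higher end, 1 mm for each 2.3 mrad of slope (past 27.6 mrad it stays at the vial's end), and settles in 0.6 s. It is 12 mm long, with 2 mm of play either way between the black lines.
- plate_mid (a point): centre of the flat top of the crepe plate: dark round cast plate 184 mm across on a steel housing, top 60 mm above the worktop when level. Its y axis points toward the screw foot, z out of the plate. The level is to lie along this y.
- plate: the plate with its housing; origin 12 mm above the worktop, mid-way between the two fixed feet, 58 mm from the centre on the side away from the screw foot. It tips only about its x, through this origin; the base stays put. At the start the screw-foot side is too low by 12 to 25 mrad. 10 N on its middle lowers that side by 1.5 mrad.
- knob_mid (a point): centre (half-way up) of the screw foot's round black fluted knob, 37 mm across, 50 to 74 mm above the worktop, on an upright spindle 137 mm from the plate's centre, 27 mm clear of the plate's rim. The steel lug below reaches up to 32 mm. Clockwise from above raises the plate here: 6.53 mrad, or 2.8 mm of bubble, a radian. Stays where left; height fixed; turns with 0.05 N m.
- lemon: bystander: lemon, 75x54x53 mm, origin at its underside; leave it
- mandarin: bystander: mandarin, 48x48x43 mm, origin at its underside; leave it
- garlic: bystander: garlic bulb, 50x50x48 mm, origin at its underside; leave it
- glass: bystander: drinking glass, 78x78x92 mm, behind the plate, origin at its underside; leave it

How it is judged:
By the outcome, as a careful person would: the job done as asked, in the order asked, and still so for the second after the job is handed in, while the arm keeps its last pose, push and grip.
It also fails if it takes over 72 s, if anything falls off the work surface, if the arm or the gripper's body presses on something with over 40 N, if the wrist force passes 120 N, or if a joint passes its speed limit or range.

## Working session

There is one attempt and no reset: what is moved stays moved. The work goes in short steps, Python scripts to look and compute and a tool call to move; the robot and the scene stay as the last step left them, time stands still between calls to the robot, and variables do not carry over. Pictures are saved under pics/ and viewed, at most 10 in all, crops included, and the job is handed in when it is done.

Besides the shell and the picture viewer there is one more tool, called as a command line: name --argument value ..., lists and objects as JSON in quotes. drive_tool: Moves the arm, as the interface text tells. Shifts and turns lie within -1 to 1; 1 stands for 250 mm of shift or 0.5 rad of turn. Its arguments: {"type":"object","properties":{"slide":{"type":"array","items":{"type":"array","items":{"type":"number"}}},"rotation":{"type":"array","items":{"type":"array","items":{"type":"number"}}},"gripper":{"type":"number"}},"required":["slide","rotation"]}

```bash
mkdir -p pics; cat > h.py <<'E'
import numpy as np, cv2
from workcell import bot
from scipy.spatial.transform import Rotation as R
def cam(n, save=None):
    c=bot.camera(n)
    if save: cv2.imwrite('pics/'+save,c['image'][:,:,::-1])
    return c
def ray(c,u,v):
    K=np.array(c['camera_matrix']);d=np.array([c['k1'],0,0,0,0.])
    p=cv2.undistortPoints(np.array([[[u,v]]],float),K,d)[0,0]
    return np.array([p[0],-p[1],-1.])
def world(c,u,v,z=None):
    r=R.from_quat(c['orientation']).apply(ray(c,u,v)); o=np.array(c['xyz'])
    if z is None: s=c['z_map'][int(round(v)),int(round(u))]
    else: s=(z-o[2])/r[2]
    return o+r*s
E
python3 - <<'E'
from h import *
a=cam('scene');b=cam('side')
print(a['xyz'],b['xyz'],a['k1'],bot.get_obs())
cv2.imwrite('pics/a.png',cv2.resize(a['image'][:,:,::-1],(800,600),interpolation=2))
cv2.imwrite('pics/b.png',cv2.resize(b['image'][:,:,::-1],(800,600),interpolation=2))
import pickle;pickle.dump((a,b),open('ab.pkl','wb'))
E
```

```text
[-0.01384859  0.9706376   0.96343985] [0.04970668 1.33115635 0.65190945] -0.07367557625296495 {'clock': 0.1, 'joint_pos': array([-1.13196916e+00,  2.41346777e-01,  3.86893075e-03,  1.33515425e+00,
       -3.67571269e-05,  1.57077693e+00]), 'joint_vel': array([ 0.00140735, -0.00342097,  0.00155575, -0.00151049, -0.0004679 ,
        0.00052672]), 'tau': array([-1.90678560e-05, -3.73136866e+01,  2.53011131e+01,  1.08382880e-02,
       -5.16806540e-05, -1.78364022e-06]), 'eef_pos': array([ 0.21219846, -0.45213901,  0.23050119]), 'tool_rot': array([ 9.76022729e-01,  2.17666692e-01, -2.17713071e-04, -8.91878206e-04]), 'ft_force': array([ 0.17209571,  0.19224974, -0.10600901]), 'ft_torque': array([-0.00808649,  0.02826656,  0.0383843 ]), 'grasp_force': 0.0, 'grip_width': 0.08563205963404719}
```

View pics/a.png

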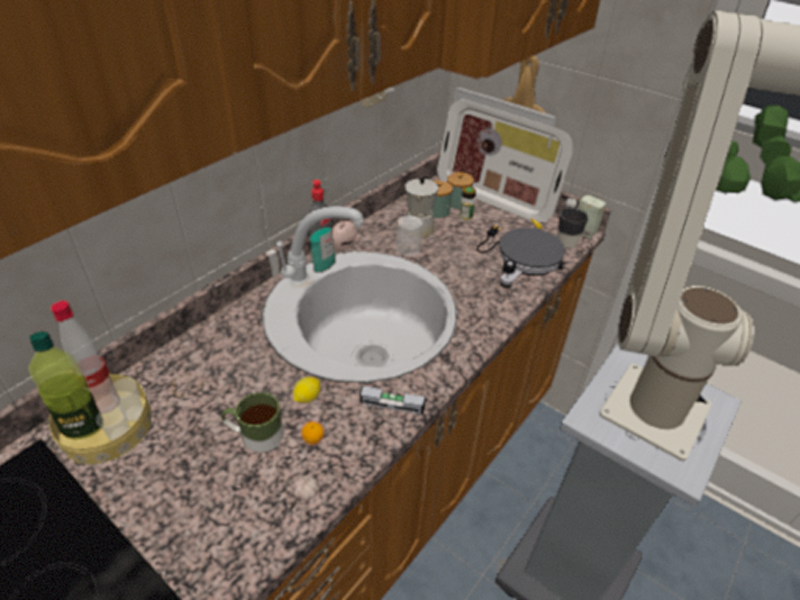

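View pics/b.png

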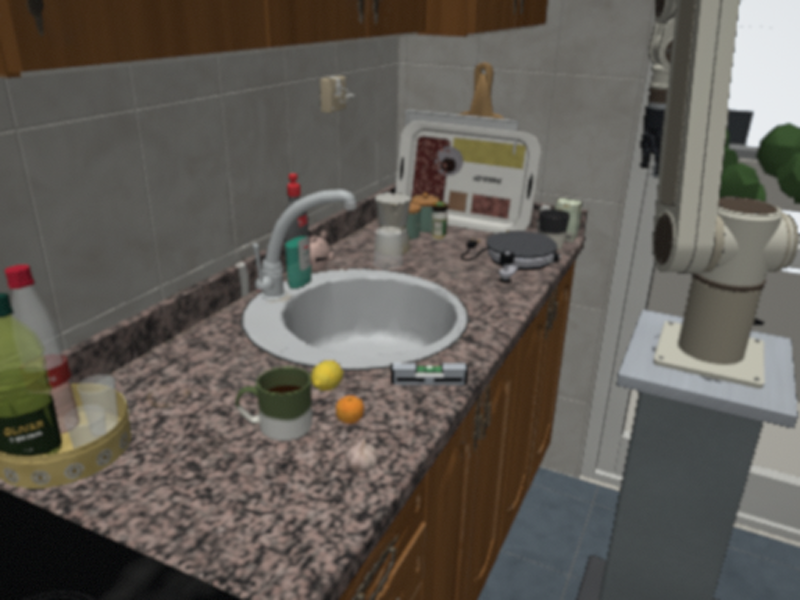

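The scene view shows the level at about (392,398), the plate at (532,248) and the knob at (509,268), all in 800x600 pixels. The lemon, mandarin and garlic lie near the level, with the glass behind the plate at (410,233).

```bash
python3 - <<'E'
from h import *
import pickle;a,b=pickle.load(open('ab.pkl','rb'))
s=.64
for n,c,L in (('scene',a,dict(levL=(361,392,.034),levR=(424,401,.034),levmid=(393,395,.034),plate=(532,248,.06),pl=(499,247,.06),pr=(565,250,.06),knob=(509,265,.074),lemon=(306,390,.03),mand=(313,433,.02),garlic=(306,487,.02),glass=(410,222,.09))),('side',b,dict(levL=(392,365,.034),levR=(467,367,.034),plate=(522,246,.06),knob=(508,257,.074),glass=(391,235,.09)))):
  for k,(u,v,z) in L.items(): print(n,k,world(c,u*s,v*s,z).round(3),world(c,u*s,v*s).round(3))
o=bot.get_obs()
w=cam('wrist','w0.png')
print(R.from_quat(o['tool_rot']).as_matrix().round(3)); print(w['xyz'],R.from_quat(w['orientation']).as_matrix().round(3))
E
```

```text
scene levL [0.51  0.395 0.034] [0.51  0.395 0.035]
scene levR [0.393 0.328 0.034] [0.393 0.328 0.034]
scene levmid [0.453 0.357 0.034] [0.455 0.356 0.031]
scene plate [ 0.473 -0.283  0.06 ] [ 0.474 -0.285  0.059]
scene pl [ 0.546 -0.226  0.06 ] [ 0.587 -0.313 -0.006]
scene pr [ 0.397 -0.336  0.06 ] [ 0.424 -0.421  0.001]
scene knob [ 0.475 -0.153  0.074] [ 0.473 -0.149  0.077]
scene lemon [0.606 0.464 0.03 ] [0.592 0.475 0.05 ]
scene mand [0.521 0.529 0.02 ] [0.51  0.538 0.04 ]
scene garlic [0.445 0.624 0.02 ] [0.436 0.631 0.039]
scene glass [ 0.783 -0.125  0.09 ] [ 0.786 -0.129  0.087]
side levL [0.512 0.389 0.034] [0.511 0.39  0.035]
side levR [0.388 0.332 0.034] [0.388 0.333 0.035]
side plate [ 0.465 -0.262  0.06 ] [ 0.467 -0.271  0.057]
side knob [ 0.463 -0.134  0.074] [ 0.467 -0.148  0.068]
side glass [ 0.759 -0.098  0.09 ] [ 0.759 -0.098  0.09 ]
[[ 0.905  0.425 -0.001]
 [ 0.425 -0.905  0.002]
 [-0.    -0.002 -1.   ]]
[ 0.27800746 -0.42229535  0.37362661] [[ 0.425  0.867  0.259]
 [-0.905  0.408  0.118]
 [-0.003 -0.284  0.959]]
```

View pics/w0.png

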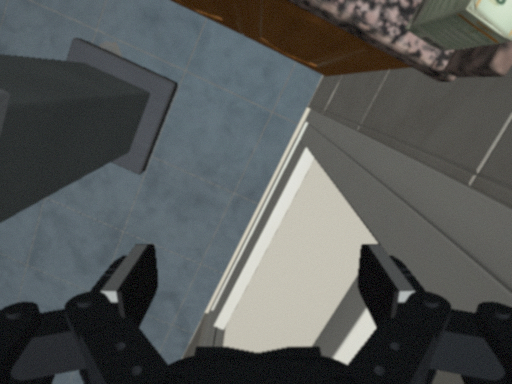

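```bash
cat >> h.py <<'E'
def plan(x,y,z,yawdeg):
    o=bot.get_obs(); q=R.from_quat(o['tool_rot'])
    T=R.from_matrix(np.array([[np.cos(t:=np.radians(yawdeg)),np.sin(t),0],[np.sin(t),-np.cos(t),0],[0,0,-1.]]))
    d=q.inv().apply(np.array([x,y,z])-o['eef_pos'])/.25
    print('slide',d.round(3),'rot',((q.inv()*T).as_rotvec()/.5).round(3),'tcp',o['eef_pos'].round(4),'yaw',yaw(q),'j',o['joint_pos'].round(2),'t',o['clock'])
def yaw(q): m=q.as_matrix(); return np.degrees(np.arctan2(m[1,0],m[0,0])).round(2)
E
python3 - <<'E'
from h import *
import pickle;a,b=pickle.load(open('ab.pkl','rb'))
for u,v in((352,212),(358,222),(300,225),(322,245)): print(world(a,u*.64,v*.64).round(3))
print(a['camera_matrix'])
plan(.451,.361,.2,27)
E
```

```text
[0.753 0.146 0.263]
[0.737 0.145 0.241]
[0.889 0.19  0.19 ]
[0.89  0.121 0.093]
[[361.00856641   0.         250.70337786]
 [  0.         361.00856641 191.27460026]
 [  0.           0.           1.        ]]
slide [ 2.247 -2.539  0.127] rot [-0.003 -0.    -0.065] tcp [ 0.2122 -0.4522  0.2306] yaw 25.14 j [-1.13  0.24  0.    1.34 -0.    1.57] t 0.15
```

drive_tool --slide '[[0.75, -0.845, 0.04], [0.75, -0.845, 0.04], [0.75, -0.845, 0.04], [0.75, -0.845, 0.04], [0.75, -0.845, 0.04], [0.75, -0.845, 0.04], [0.75, -0.845, 0.04], [0.75, -0.845, 0.04]]' --rotation '[[0, 0, 0], [0, 0, 0], [0, 0, 0], [0, 0, 0], [0, 0, 0], [0, 0, 0], [0, 0, 0], [0, 0, 0]]' --gripper 1

```text
clock: 1.15
eef_pos: [0.2923, -0.1826, 0.2213]
tool_rot: [0.976, 0.217, -0.0, 0.0]
ft_force: [-0.6, -0.4, -0.8]
grip_width: 0.0855
grasp_force: 0.0
```

drive_tool --slide '[[0.75, -0.845, 0.04], [0.75, -0.845, 0.04], [0.75, -0.845, 0.04], [0.75, -0.845, 0.04], [0.75, -0.845, 0.04], [0.75, -0.845, 0.04], [0.75, -0.845, 0.04], [0.75, -0.845, 0.04]]' --rotation '[[0, 0, 0], [0, 0, 0], [0, 0, 0], [0, 0, 0], [0, 0, 0], [0, 0, 0], [0, 0, 0], [0, 0, 0]]'

```text
clock: 2.15
eef_pos: [0.3723, 0.0878, 0.2113]
tool_rot: [0.976, 0.216, -0.0, 0.0]
ft_force: [-0.9, -0.7, -0.7]
grip_width: 0.0854
grasp_force: 0.0
```

drive_tool --slide '[[0.75, -0.845, 0.04], [0.75, -0.845, 0.04], [0.75, -0.845, 0.04], [0.75, -0.845, 0.04], [0.75, -0.845, 0.04], [0.75, -0.845, 0.04], [0.75, -0.845, 0.04], [0.75, -0.845, 0.04]]' --rotation '[[0, 0, -0.06], [0, 0, -0.06], [0, 0, -0.06], [0, 0, -0.06], [0, 0, -0.06], [0, 0, -0.06], [0, 0, -0.06], [0, 0, -0.06]]'

```text
clock: 3.15
eef_pos: [0.4804, 0.313, 0.2016]
tool_rot: [0.961, 0.274, -0.007, -0.02]
ft_force: [0.1, 0.4, -0.4]
grip_width: 0.0853
grasp_force: 0.0
```

```bash
python3 - <<'E'
from h import *
w=cam('wrist','w1.png')
import pickle;pickle.dump(w,open('w1.pkl','wb'))
plan(.451,.361,.2,27)
E
```

```text
slide [ 0.001 -0.225  0.017] rot [-0.086  0.008  0.169] tcp [0.4805 0.3131 0.2017] yaw 31.84 j [0.55 0.4  0.15 1.32 0.04 3.14] t 3.2
```

View pics/w1.png

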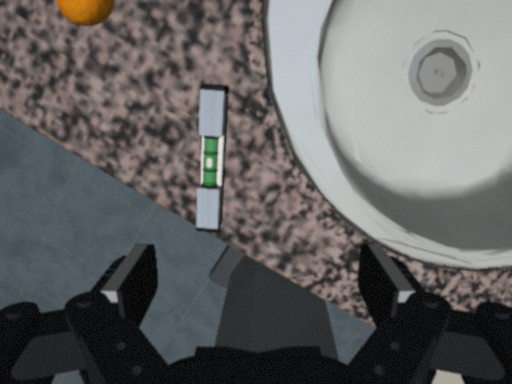

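The wrist view shows the level at (213,88) to (207,229) with its vial at (210,161). The bubble is centred, so the worktop is level. Joint 6 is at its limit, so I'll grip at a yaw of about 42° and let the pads straighten the bar.

```bash
python3 - <<'E'
from h import *
import pickle;w=pickle.load(open('w1.pkl','rb'))
p=world(w,214.5,88,.034);q=world(w,207,229,.034);print(p,q,world(w,210,162,.033),np.linalg.norm(p-q),np.degrees(np.arctan2(*(p-q)[1::-1])))
m=(p+q)/2; plan(m[0],m[1],.13,42)
E
```

```text
[0.51527108 0.38715654 0.034     ] [0.39512037 0.32670787 0.034     ] [0.45516274 0.35751993 0.033     ] 0.13449994618546623 26.707293917251818
slide [ 0.007 -0.19   0.295] rot [-0.087 -0.004 -0.355] tcp [0.4805 0.3131 0.2017] yaw 31.84 j [0.55 0.4  0.15 1.32 0.04 3.14] t 3.2
```

drive_tool --slide '[[0.007, -0.19, 0.295], [0.007, -0.19, 0.295], [0.007, -0.19, 0.295], [0.007, -0.19, 0.295], [0.007, -0.19, 0.295], [0.007, -0.19, 0.295], [0.007, -0.19, 0.295], [0.007, -0.19, 0.295]]' --rotation '[[-0.087, 0, -0.355], [-0.087, 0, -0.355], [-0.087, 0, -0.355], [-0.087, 0, -0.355], [-0.087, 0, -0.355], [-0.087, 0, -0.355], [-0.087, 0, -0.355], [-0.087, 0, -0.355]]'

```text
clock: 4.2
eef_pos: [0.4557, 0.3578, 0.1299]
tool_rot: [0.933, 0.359, 0.001, -0.0]
ft_force: [-0.1, -0.2, -0.7]
grip_width: 0.0851
grasp_force: 0.0
```

```bash
python3 - <<'E'
from h import *
plan(.4552,.357,.012,42)
E
```

```text
slide [-0.005  0.001  0.471] rot [ 0.    -0.004  0.001] tcp [0.4557 0.3578 0.1299] yaw 42.03 j [0.67 0.45 0.04 1.16 0.   3.07] t 4.2
```

drive_tool --slide '[[0, 0, 0.47], [0, 0, 0.47], [0, 0, 0.47], [0, 0, 0.47], [0, 0, 0.47], [0, 0, 0.47], [0, 0, 0.47], [0, 0, 0.47]]' --rotation '[[0, 0, 0], [0, 0, 0], [0, 0, 0], [0, 0, 0], [0, 0, 0], [0, 0, 0], [0, 0, 0], [0, 0, 0]]' --gripper 0.5

```text
clock: 5.2
eef_pos: [0.4559, 0.3582, 0.0127]
tool_rot: [0.933, 0.359, 0.001, -0.0]
ft_force: [0.1, 0.5, 0.2]
grip_width: 0.0427
grasp_force: 0.0
```

drive_tool --slide '[[0, 0, 0], [0, 0, 0], [0, 0, 0], [0, 0, 0], [0, 0, 0], [0, 0, 0], [0, 0, 0], [0, 0, 0]]' --rotation '[[0, 0, 0], [0, 0, 0], [0, 0, 0], [0, 0, 0], [0, 0, 0], [0, 0, 0], [0, 0, 0], [0, 0, 0]]' --gripper 0

```text
clock: 6.2
eef_pos: [0.4562, 0.3585, 0.0126]
tool_rot: [0.933, 0.359, 0.002, -0.001]
ft_force: [1.1, 1.0, 5.0]
grip_width: 0.0196
grasp_force: 68.1
```

drive_tool --slide '[[0, 0, -0.1], [0, 0, -0.3], [0, 0, -0.5], [0, 0, -0.68], [0, 0, -0.68], [0, 0, -0.68], [0, 0, -0.68], [0, 0, -0.68]]' --rotation '[[0, 0, 0], [0, 0, 0], [0, 0, 0], [0, 0, 0], [0, 0, 0], [0, 0, 0], [0, 0, 0], [0, 0, 0]]'

```text
clock: 7.2
eef_pos: [0.4545, 0.3572, 0.1802]
tool_rot: [0.933, 0.359, -0.001, 0.0]
ft_force: [1.7, 0.3, -2.2]
grip_width: 0.0195
grasp_force: 67.2
```

```bash
python3 - <<'E'
from h import *
w=cam('wrist')
import pickle;pickle.dump(w,open('w2.pkl','wb'))
cv2.imwrite('pics/w2.png',w['image'][:,:,::-1])
plan(.455,.12,.18,70)
E
```

```text
slide [-0.635  0.706  0.003] rot [-0.001  0.002 -0.976] tcp [0.4548 0.3573 0.1806] yaw 42.05 j [0.67 0.42 0.13 1.28 0.   3.07] t 7.25
```

View pics/w2.png

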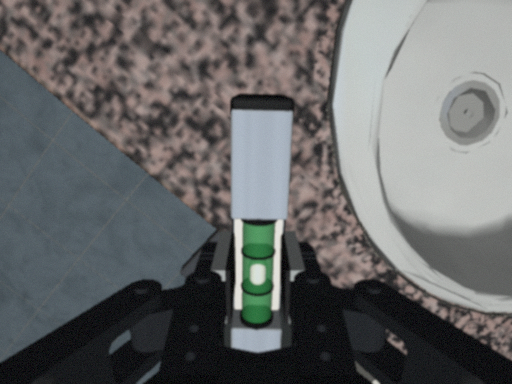

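Gripped and straightened: the level is in line with the tool, its vial runs from (258,222) to (257,320), and the bubble is at (258,272). Next I'll measure the plate and knob from the first images.

```bash
cat >> h.py <<'E'
def cloud(c):
    K=np.array(c['camera_matrix']);g=np.stack(np.meshgrid(np.arange(512),np.arange(384)),-1).reshape(-1,1,2).astype(float)
    p=cv2.undistortPoints(g,K,np.array([c['k1'],0,0,0,0.]))[:,0]
    s=c['z_map'].ravel();P=np.c_[p[:,0],-p[:,1],-np.ones(len(p))]*s[:,None]
    return R.from_quat(c['orientation']).apply(P)+c['xyz']
E
python3 - <<'E'
from h import *
import pickle
for c in pickle.load(open('ab.pkl','rb')):
    P=cloud(c); m=(abs(P[:,0]-.47)<.12)&(abs(P[:,1]+.28)<.12)&(abs(P[:,2]-.058)<.012); A=P[m]
    (x,y),r=cv2.minEnclosingCircle(A[:,:2].astype(np.float32)); h=A[cv2.convexHull(A[:,:2].astype(np.float32),returnPoints=False)[:,0]]
    s=np.linalg.lstsq(np.c_[2*h[:,:2],np.ones(len(h))],(h[:,:2]**2).sum(1),rcond=None)[0]
    f=np.linalg.lstsq(np.c_[A[:,:2],np.ones(len(A))],A[:,2],rcond=None)[0]
    print('plate',m.sum(),(x,y,r),s[:2],np.sqrt(s[2]+s[0]**2+s[1]**2),'tilt',f,A[:,:2].min(0),A[:,:2].max(0))
    k=(abs(P[:,0]-.47)<.035)&(abs(P[:,1]+.147)<.035)&(P[:,2]>.045);B=P[k];print('knob',k.sum(),B.min(0),B.max(0),np.median(B,0))
w=pickle.load(open('w2.pkl','rb'));p=world(w,257.5,221,.18+.0205);q=world(w,256.5,322,.18+.0205);print(p,q,(p+q)/2-[.4547,.3573,.18])
E
```

```text
plate 859 (0.46996158361434937, -0.27908235788345337, 0.11882539093494415) [ 0.47963202 -0.2880017 ] 0.0957201121590535 tilt [ 0.00461634 -0.02753461  0.04803133] [ 0.38896348 -0.3974591 ] [ 0.5717249  -0.16070562]
knob 71 [ 0.45947608 -0.17582307  0.0487591 ] [ 0.49364649 -0.14094266  0.07754673] [ 0.47422114 -0.15158819  0.07054324]
plate 635 (0.48349863290786743, -0.2739737927913666, 0.11675091832876205) [ 0.47560041 -0.2831961 ] 0.09807913392828775 tilt [ 0.00878095 -0.02860286  0.04619952] [ 0.38685549 -0.38808164] [ 0.56766928 -0.16014126]
knob 80 [ 0.45605228 -0.17518606  0.04825502] [ 0.49198606 -0.14051056  0.07965542] [ 0.46995309 -0.15179284  0.06721997]
[0.47108473 0.37136423 0.2005    ] [0.4363078 0.3405409 0.2005   ] [-0.00100373 -0.00134744  0.0205    ]
```

drive_tool --slide '[[-0.635, 0.706, 0], [-0.635, 0.706, 0], [-0.635, 0.706, 0], [-0.635, 0.706, 0], [-0.635, 0.706, 0], [-0.635, 0.706, 0], [-0.635, 0.706, 0], [-0.635, 0.706, 0]]' --rotation '[[0, 0, -0.4], [0, 0, -0.7], [0, 0, -0.9], [0, 0, -0.9], [0, 0, -0.9], [0, 0, -0.9], [0, 0, -0.9], [0, 0, -0.9]]'

```text
clock: 8.25
eef_pos: [0.4558, 0.1216, 0.1818]
tool_rot: [0.829, 0.559, 0.001, -0.0]
ft_force: [-0.1, 0.8, -2.9]
grip_width: 0.0197
grasp_force: 67.2
```

```bash
python3 - <<'E'
from h import *
plan(.47,-.16,.18,90)
E
```

```text
slide [-1.023  0.475  0.006] rot [ 0.002 -0.003 -0.77 ] tcp [0.4558 0.1216 0.1818] yaw 67.96 j [ 0.26  0.21 -0.16  1.19  0.    2.22] t 8.25
```

drive_tool --slide '[[-0.98, 0.46, 0], [-0.98, 0.46, 0], [-0.98, 0.46, 0], [-0.98, 0.46, 0], [-0.98, 0.46, 0], [-0.98, 0.46, 0], [-0.98, 0.46, 0], [-0.98, 0.46, 0]]' --rotation '[[0, 0, -0.3], [0, 0, -0.6], [0, 0, -0.77], [0, 0, -0.77], [0, 0, -0.77], [0, 0, -0.77], [0, 0, -0.77], [0, 0, -0.77]]'

```text
clock: 9.25
eef_pos: [0.4699, -0.1485, 0.1815]
tool_rot: [0.707, 0.707, 0.001, -0.0]
ft_force: [-0.3, -0.5, -2.4]
grip_width: 0.0195
grasp_force: 67.2
```

```bash
python3 - <<'E'
from h import *
import pickle
w=cam('wrist','w3.png');pickle.dump(w,open('w3.pkl','wb'))
P=cloud(w)
k=(abs(P[:,0]-.47)<.04)&(abs(P[:,1]+.147)<.04)&(abs(P[:,2]-.074)<.005);B=P[k];print('knob',k.sum(),B.min(0),B.max(0),B.mean(0),cv2.minEnclosingCircle(B[:,:2].astype(np.float32)))
plan(.475,-.284,.13,90)
E
```

```text
knob 18 [ 0.49387073 -0.17055177  0.0704067 ] [ 0.49599607 -0.15797668  0.0736793 ] [ 0.49473124 -0.16180938  0.07262044] ((0.4942888617515564, -0.1642642319202423), 0.006394106429070234)
slide [-0.542  0.02   0.206] rot [ 0.003 -0.003  0.001] tcp [ 0.47   -0.1485  0.1816] yaw 90.02 j [-0.31  0.25 -0.11  1.21  0.    1.26] t 9.3
```

View pics/w3.png

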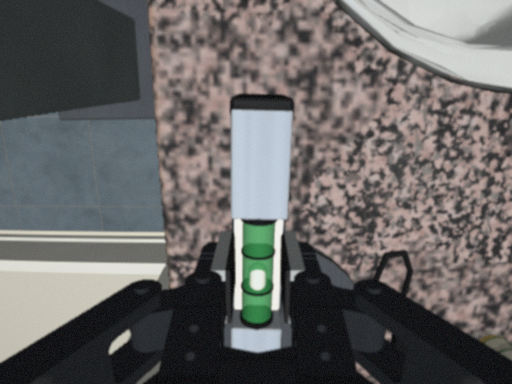

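The knob is hidden under the gripper here, so I'll go on above the plate.

drive_tool --slide '[[-0.55, 0.024, 0], [-0.55, 0.024, 0], [-0.55, 0.024, 0], [-0.55, 0.024, 0], [-0.55, 0.024, 0], [-0.55, 0.024, 0], [-0.55, 0.024, 0], [-0.55, 0.024, 0]]' --rotation '[[0, 0, 0], [0, 0, 0], [0, 0, 0], [0, 0, 0], [0, 0, 0], [0, 0, 0], [0, 0, 0], [0, 0, 0]]'

```text
clock: 10.3
eef_pos: [0.4757, -0.2868, 0.1816]
tool_rot: [0.707, 0.707, 0.001, 0.0]
ft_force: [0.2, -0.4, -3.4]
grip_width: 0.0193
grasp_force: 67.2
```

```bash
python3 - <<'E'
from h import *
import pickle
w=cam('wrist','w4.png');pickle.dump(w,open('w4.pkl','wb'))
P=cloud(w)
k=(abs(P[:,0]-.47)<.04)&(abs(P[:,1]+.147)<.04)&(abs(P[:,2]-.074)<.005);B=P[k];print('knob',k.sum(),B.min(0),B.max(0),B.mean(0),cv2.minEnclosingCircle(B[:,:2].astype(np.float32)))
plan(.475,-.284,.13,90)
E
```

```text
knob 1409 [ 0.45898494 -0.18077901  0.06905901] [ 0.49555962 -0.15931504  0.07759674] [ 0.47738036 -0.16856689  0.07459765] ((0.4772847890853882, -0.16355067491531372), 0.01844308152794838)
slide [ 0.012 -0.003  0.206] rot [ 0.003 -0.002 -0.002] tcp [ 0.4757 -0.287   0.1816] yaw 89.93 j [-0.54  0.37  0.06  1.26  0.    1.03] t 10.35
```

View pics/w4.png

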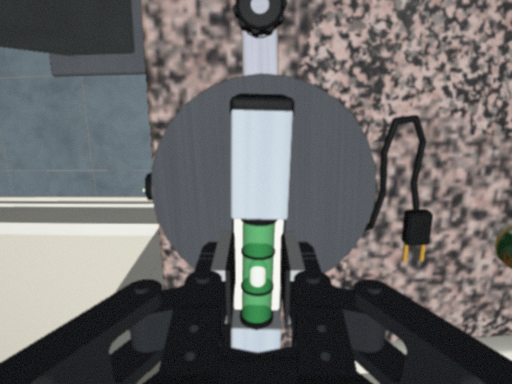

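The knob's centre is at (260,6). The plate's rim is at about left (152,185), right (376,183) and top (261,74), in pixels.

```bash
python3 - <<'E'
from h import *
import pickle
w=pickle.load(open('w4.pkl','rb'))
g=cv2.cvtColor(w['image'],cv2.COLOR_RGB2HSV)
P=cloud(w);m=(abs(P[:,2]-.0585)<.006)&(abs(P[:,0]-.477)<.12)&(P[:,1]<-.19)&(P[:,1]>-.37);A=P[m]
# rim: per row extremes
pts=[]
for y in np.arange(-.335,-.21,.005):
    r=A[abs(A[:,1]-y)<.0015]
    if len(r)>3: pts+= [r[r[:,0].argmin()],r[r[:,0].argmax()]]
for x in np.arange(.43,.53,.005):
    r=A[abs(A[:,0]-x)<.0015]
    if len(r)>3: pts+=[r[r[:,1].argmax()]]
h=np.array(pts)
for _ in range(4):
    s=np.linalg.lstsq(np.c_[2*h[:,:2],np.ones(len(h))],(h[:,:2]**2).sum(1),rcond=None)[0];r=np.sqrt(s[2]+s[0]**2+s[1]**2)
    e=abs(np.hypot(*(h[:,:2]-s[:2]).T)-r); h=h[e<max(2*np.median(e),.001)]
print(s[:2],r,len(h),h[:,:2].min(0),h[:,:2].max(0),A[:,2].mean())
print([world(w,*p,.059).round(4) for p in((152,185),(376,183),(261,74))])
k=np.array([.4773,-.1635]);print(np.linalg.norm(k-s[:2]),np.degrees(np.arctan2(*(k-s[:2])[::-1])))
E
```

```text
[ 0.48107437 -0.29792585] 0.09109149065374934 73 [ 0.39021911 -0.33403428] [ 0.57302054 -0.20719786] 0.05880006492606674
[array([ 0.391 , -0.2925,  0.059 ]), array([ 0.5719, -0.2911,  0.059 ]), array([ 0.4788, -0.2073,  0.059 ])]
0.13447882455684107 91.60831339435522
```

drive_tool --slide '[[-0.045, 0.021, 0.1], [-0.045, 0.021, 0.25], [-0.045, 0.021, 0.37], [-0.045, 0.021, 0.4], [-0.045, 0.021, 0.41], [-0.045, 0.021, 0.42], [-0.045, 0.021, 0.43], [-0.045, 0.021, 0.43]]' --rotation '[[0, 0, -0.058], [0, 0, -0.058], [0, 0, -0.058], [0, 0, -0.058], [0, 0, -0.058], [0, 0, -0.058], [0, 0, -0.058], [0, 0, -0.058]]'

```text
clock: 11.35
eef_pos: [0.4812, -0.2986, 0.0744]
tool_rot: [0.697, 0.717, 0.001, 0.001]
ft_force: [0.5, 0.6, -2.9]
grip_width: 0.0192
grasp_force: 67.2
```

```bash
python3 - <<'E'
from h import *
plan(.481,-.298,.0725,91.6);print(bot.get_obs()['ft_force'])
E
```

```text
slide [ 0.002 -0.001  0.008] rot [ 0.005 -0.002 -0.002] tcp [ 0.4812 -0.2986  0.0744] yaw 91.55 j [-0.56  0.48 -0.07  1.02  0.    0.99] t 11.35
[ 0.47388421  0.61664722 -2.87715504]
```

Not touching yet, so I'll lower 2 mm more and then open.

drive_tool --slide '[[0, 0, 0.002], [0, 0, 0.004], [0, 0, 0.006], [0, 0, 0.008], [0, 0, 0.008], [0, 0, 0.008], [0, 0, 0.008], [0, 0, 0.008]]' --rotation '[[0, 0, 0], [0, 0, 0], [0, 0, 0], [0, 0, 0], [0, 0, 0], [0, 0, 0], [0, 0, 0], [0, 0, 0]]'

```text
clock: 12.35
eef_pos: [0.4811, -0.2984, 0.072]
tool_rot: [0.697, 0.717, 0.001, 0.0]
ft_force: [0.1, 1.0, -0.7]
grip_width: 0.0196
grasp_force: 67.4
```

drive_tool --slide '[[0, 0, 0], [0, 0, 0], [0, 0, 0], [0, 0, 0], [0, 0, 0], [0, 0, -0.1], [0, 0, -0.25], [0, 0, -0.35]]' --rotation '[[0, 0, 0], [0, 0, 0], [0, 0, 0], [0, 0, 0], [0, 0, 0], [0, 0, 0], [0, 0, 0], [0, 0, 0]]' --gripper 0.6

```text
clock: 13.35
eef_pos: [0.4814, -0.2989, 0.1612]
tool_rot: [0.697, 0.717, 0.001, 0.001]
ft_force: [0.6, -0.2, 0.3]
grip_width: 0.0515
grasp_force: 0.0
```

```bash
python3 - <<'E'
from h import *
import pickle
w=cam('wrist');pickle.dump(w,open('w5.pkl','wb'))
cv2.imwrite('pics/w5.png',w['image'][:,:,::-1])
plan(.477,-.163,.15,120)
E
```

```text
slide [ 0.548 -0.009  0.057] rot [ 0.014  0.009 -0.993] tcp [ 0.4829 -0.2998  0.1646] yaw 91.56 j [-0.56  0.4   0.06  1.22  0.    0.99] t 13.4
```

View pics/w5.png

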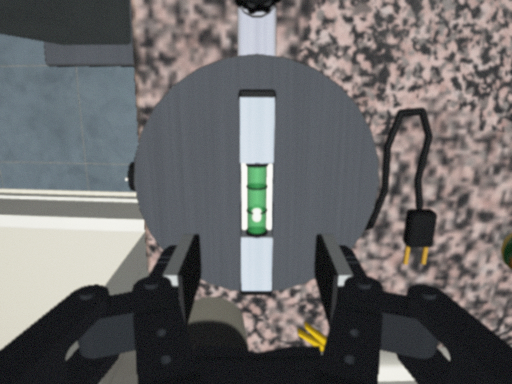

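The level lies centred on the plate, in line with the lug. The vial spans rows 164 to 235, the lines are at about 187 and 212, and the bubble sits low at about (257,215), toward the end away from the screw. I'll read it numerically.

```bash
python3 - <<'E'
from h import *
import pickle
w=pickle.load(open('w5.pkl','rb'));n=cam('wrist')
for c in(w,n):
    print([tuple(int(t) for t in c['image'][v,254:261].mean(0)) for v in range(160,240)][::1] if c is n else '')
    I=c['image'][195:240,252:262].astype(int)
    r=I[:,:,0].mean(1);print(r.round())
plan(.477,-.163,.15,120)
E
```

```text
[108. 107. 107. 108. 107. 107. 107. 107. 104. 100.  95.  94. 118. 168.
 208. 224. 227. 220. 213. 220. 229. 231. 230. 228. 220. 203. 168. 129.
 109. 105. 101.  86.  70.  61.  61.  63.  60.  58.  46.  34.  37.  74.
 131. 180. 204.]
[(150, 159, 165), (89, 92, 97), (43, 48, 46), (50, 79, 58), (77, 134, 91), (98, 174, 116), (106, 188, 125), (106, 189, 125), (106, 190, 126), (107, 190, 127), (106, 189, 126), (106, 189, 125), (105, 189, 125), (106, 189, 125), (107, 189, 125), (106, 188, 125), (106, 188, 126), (107, 189, 125), (105, 186, 123), (98, 179, 118), (83, 164, 102), (67, 150, 89), (62, 145, 84), (57, 136, 78), (52, 115, 68), (56, 101, 67), (76, 131, 89), (97, 168, 112), (105, 185, 122), (106, 188, 123), (106, 187, 124), (103, 186, 122), (106, 188, 124), (105, 187, 123), (104, 187, 123), (105, 187, 124), (106, 187, 124), (105, 186, 123), (106, 187, 124), (104, 185, 123), (102, 185, 121), (100, 181, 118), (95, 176, 113), (96, 175, 114), (117, 182, 130), (153, 196, 160), (177, 208, 182), (186, 210, 188), (182, 199, 184), (176, 191, 176), (180, 200, 182), (192, 215, 194), (197, 221, 199), (197, 222, 201), (197, 221, 199), (192, 219, 196), (180, 214, 184), (160, 204, 167), (131, 194, 142), (109, 185, 125), (103, 184, 122), (101, 181, 119), (91, 173, 110), (77, 157, 97), (62, 144, 83), (61, 142, 82), (59, 142, 81), (60, 141, 81), (53, 128, 72), (44, 99, 59), (33, 60, 38), (37, 42, 39), (69, 71, 73), (125, 130, 136), (175, 184, 195), (203, 215, 225), (210, 221, 230), (210, 221, 230), (211, 221, 230), (210, 221, 230)]
[106. 106. 105. 105. 105. 102.  99.  95.  99. 122. 157. 178. 184. 182.
 178. 184. 193. 196. 197. 197. 194. 184. 167. 135. 110. 103. 101.  92.
  78.  63.  61.  58.  60.  52.  44.  35.  38.  69. 124. 176. 204. 210.
 212. 212. 210.]
slide [ 0.548 -0.009  0.05 ] rot [ 0.013  0.009 -0.993] tcp [ 0.4828 -0.2998  0.1629] yaw 91.56 j [-0.56  0.41  0.06  1.21  0.    0.99] t 13.45
```

drive_tool --slide '[[0.25, 0, 0.05], [0.5, 0, 0.05], [0.55, 0, 0.05], [0.55, 0, 0.05], [0.55, 0, 0.05], [0.55, 0, 0.05], [0.55, 0, 0.05], [0.55, 0, 0.05]]' --rotation '[[0, 0, -0.3], [0, 0, -0.6], [0, 0, -0.9], [0, 0, -1], [0, 0, -1], [0, 0, -1], [0, 0, -1], [0, 0, -1]]'

```text
clock: 14.45
eef_pos: [0.4771, -0.1614, 0.147]
tool_rot: [0.499, 0.867, 0.001, 0.0]
ft_force: [0.8, -0.9, 0.0]
grip_width: 0.0511
grasp_force: 0.0
```

drive_tool --slide '[[0, 0, 0], [0, 0, 0], [0, 0, 0], [0, 0, 0], [0, 0, 0], [0, 0, 0], [0, 0, 0], [0, 0, 0]]' --rotation '[[0, 0, -0.3], [0, 0, -0.6], [0, 0, -0.9], [0, 0, -1], [0, 0, -1], [0, 0, -1], [0, 0, -1], [0, 0, -1]]'

```text
clock: 15.45
eef_pos: [0.4772, -0.1611, 0.1471]
tool_rot: [0.269, 0.963, 0.001, 0.001]
ft_force: [-0.3, -0.1, -0.1]
grip_width: 0.0512
grasp_force: 0.0
```

drive_tool --slide '[[-0.005, -0.009, 0], [-0.005, -0.009, 0], [-0.005, -0.009, 0], [-0.005, -0.009, 0], [-0.005, -0.009, 0], [-0.005, -0.009, 0], [-0.005, -0.009, 0], [-0.005, -0.009, 0]]' --rotation '[[0, 0, -0.3], [0, 0, -0.6], [0, 0, -0.9], [0, 0, -1], [0, 0, -1], [0, 0, -1], [0, 0, -1], [0, 0, -1]]' --gripper 0.53

```text
clock: 16.45
eef_pos: [0.477, -0.1637, 0.1471]
tool_rot: [0.022, 1.0, 0.001, 0.001]
ft_force: [-0.1, -0.1, 0.3]
grip_width: 0.0456
grasp_force: 0.0
```

drive_tool --slide '[[0, 0, 0], [0, 0, 0.05], [0, 0, 0.15], [0, 0, 0.25], [0, 0, 0.33], [0, 0, 0.36], [0, 0, 0.388], [0, 0, 0.388]]' --rotation '[[0, 0, -0.3], [0, 0, -0.6], [0, 0, -0.9], [0, 0, -1], [0, 0, -1], [0, 0, -1], [0, 0, -1], [0, 0, -1]]'

```text
clock: 17.45
eef_pos: [0.4773, -0.1636, 0.0502]
tool_rot: [-0.226, 0.974, 0.0, 0.001]
ft_force: [0.2, 0.8, 0.8]
grip_width: 0.0453
grasp_force: 0.0
```

```bash
python3 - <<'E'
from h import *
plan(.4773,-.1637,.05,206);print(bot.get_obs()['ft_force'])
E
```

```text
slide [ 0.    -0.     0.001] rot [0.001 0.004 0.005] tcp [ 0.4773 -0.1636  0.0502] yaw -153.86 j [-0.33  0.4  -0.27  0.89  0.   -0.79] t 17.45
[0.16375739 0.84168982 0.75950248]
```

drive_tool --slide '[[0, 0, 0], [0, 0, 0], [0, 0, 0], [0, 0, 0], [0, 0, 0], [0, 0, 0], [0, 0, 0], [0, 0, 0]]' --rotation '[[0, 0, 0], [0, 0, 0], [0, 0, 0], [0, 0, 0], [0, 0, 0], [0, 0, 0], [0, 0, 0], [0, 0, 0]]' --gripper 0

```text
clock: 18.45
eef_pos: [0.477, -0.1624, 0.051]
tool_rot: [-0.227, 0.974, 0.002, 0.001]
ft_force: [-2.2, 5.2, 5.2]
grip_width: 0.0353
grasp_force: 60.0
```

drive_tool --slide '[[0, 0, 0], [0, 0, 0], [0, 0, 0], [0, 0, 0], [0, 0, 0], [0, 0, 0], [0, 0, 0], [0, 0, 0]]' --rotation '[[0, 0, 0.1], [0, 0, 0.25], [0, 0, 0.4], [0, 0, 0.55], [0, 0, 0.7], [0, 0, 0.85], [0, 0, 1], [0, 0, 1]]'

```text
clock: 19.45
eef_pos: [0.4769, -0.1621, 0.051]
tool_rot: [0.022, 1.0, 0.002, 0.001]
ft_force: [-2.8, 5.7, 5.5]
grip_width: 0.035
grasp_force: 60.0
```

drive_tool --slide '[[0, 0, 0], [0, 0, 0], [0, 0, 0], [0, 0, 0], [0, 0, 0], [0, 0, 0], [0, 0, 0], [0, 0, 0]]' --rotation '[[0, 0, 0.15], [0, 0, 0.3], [0, 0, 0.45], [0, 0, 0.6], [0, 0, 0.75], [0, 0, 0.9], [0, 0, 1], [0, 0, 1]]'

```text
clock: 20.45
eef_pos: [0.477, -0.1618, 0.051]
tool_rot: [0.268, 0.963, 0.002, 0.0]
ft_force: [-2.6, 6.4, 6.2]
grip_width: 0.0353
grasp_force: 60.1
```

drive_tool --slide '[[0, 0, 0], [0, 0, 0], [0, 0, 0], [0, 0, 0], [0, 0, 0], [0, 0, 0], [0, 0, 0], [0, 0, 0]]' --rotation '[[0, 0, 0.15], [0, 0, 0.3], [0, 0, 0.45], [0, 0, 0.6], [0, 0, 0.75], [0, 0, 0.9], [0, 0, 1], [0, 0, 1]]'

```text
clock: 21.45
eef_pos: [0.4771, -0.1616, 0.051]
tool_rot: [0.498, 0.867, 0.003, -0.0]
ft_force: [-1.6, 7.6, 6.0]
grip_width: 0.0354
grasp_force: 60.0
```

drive_tool --slide '[[0, 0, 0], [0, 0, 0], [0, 0, 0], [0, 0, 0], [0, 0, 0], [0, 0, 0], [0, 0, 0], [0, 0, 0]]' --rotation '[[0, 0, 0.15], [0, 0, 0.3], [0, 0, 0.45], [0, 0, 0.6], [0, 0, 0.75], [0, 0, 0.9], [0, 0, 1], [0, 0, 1]]'

```text
clock: 22.45
eef_pos: [0.4774, -0.1615, 0.051]
tool_rot: [0.697, 0.717, 0.003, -0.001]
ft_force: [-1.3, 7.3, 4.3]
grip_width: 0.0353
grasp_force: 60.0
```

drive_tool --slide '[[0, 0, 0], [0, 0, 0], [0, 0, 0], [0, 0, 0], [0, 0, 0], [0, 0, 0], [0, 0, 0], [0, 0, 0]]' --rotation '[[0, 0, 0.15], [0, 0, 0.3], [0, 0, 0.45], [0, 0, 0.6], [0, 0, 0.75], [0, 0, 0.9], [0, 0, 1], [0, 0, 1]]'

```text
clock: 23.45
eef_pos: [0.4778, -0.1616, 0.051]
tool_rot: [0.853, 0.522, 0.003, -0.001]
ft_force: [-0.6, 6.7, 4.4]
grip_width: 0.0353
grasp_force: 59.9
```

drive_tool --slide '[[0, 0, 0], [0, 0, 0], [0, 0, 0], [0, 0, 0], [0, 0, 0], [0, 0, 0], [0, 0, 0], [0, 0, 0]]' --rotation '[[0, 0, 0.15], [0, 0, 0.3], [0, 0, 0.45], [0, 0, 0.6], [0, 0, 0.75], [0, 0, 0.9], [0, 0, 1], [0, 0, 1]]'

```text
clock: 24.45
eef_pos: [0.478, -0.1618, 0.051]
tool_rot: [0.955, 0.295, 0.002, -0.002]
ft_force: [-1.0, 7.6, 3.3]
grip_width: 0.0353
grasp_force: 59.9
```

```bash
python3 - <<'E'
from h import *
plan(.4773,-.1637,.05,-18);print(bot.get_obs()['ft_force'],bot.get_obs()['ft_torque'])
E
```

```text
slide [-0.007  0.005  0.004] rot [-0.008 -0.009  1.827] tcp [ 0.478  -0.1618  0.051 ] yaw 34.33 j [-0.33  0.4  -0.27  0.89  0.01  2.21] t 24.45
[-1.00084007  7.62127755  3.26569536] [ 1.16692565 -0.01468267 -0.01711161]
```

drive_tool --slide '[[0, 0, 0], [0, 0, 0], [0, 0, 0], [0, 0, 0], [0, 0, 0], [0, 0, 0], [0, 0, 0], [0, 0, 0]]' --rotation '[[0, 0, 0.15], [0, 0, 0.3], [0, 0, 0.45], [0, 0, 0.6], [0, 0, 0.75], [0, 0, 0.9], [0, 0, 1], [0, 0, 1]]'

```text
clock: 25.45
eef_pos: [0.4781, -0.1621, 0.051]
tool_rot: [0.999, 0.049, 0.002, -0.002]
ft_force: [-0.0, 5.6, 3.1]
grip_width: 0.035
grasp_force: 59.9
```

drive_tool --slide '[[0, 0, 0], [0, 0, 0], [0, 0, 0], [0, 0, 0], [0, 0, -0.1], [0, 0, -0.25], [0, 0, -0.4], [0, 0, -0.45]]' --rotation '[[0, 0, 0], [0, 0, 0], [0, 0, 0], [0, 0, 0], [0, 0, 0], [0, 0, 0], [0, 0, 0], [0, 0, 0]]' --gripper 0.53

```text
clock: 26.45
eef_pos: [0.4784, -0.1643, 0.165]
tool_rot: [0.999, 0.049, 0.003, 0.0]
ft_force: [0.1, 0.7, -0.1]
grip_width: 0.0453
grasp_force: 0.0
```

```bash
python3 - <<'E'
from h import *
plan(.44,-.295,.165,0);o=bot.get_obs();print(o['ft_force'],o['grip_width'])
E
```

```text
slide [-0.204  0.505 -0.001] rot [ 0.001 -0.012  0.196] tcp [ 0.4784 -0.1643  0.165 ] yaw 5.6 j [-0.33  0.29 -0.11  1.17  0.    2.71] t 26.45
[ 0.11318876  0.73295173 -0.14435742] 0.045339907175427324
```

drive_tool --slide '[[-0.02, 0.25, 0], [-0.042, 0.45, 0], [-0.042, 0.533, 0], [-0.042, 0.533, 0], [-0.042, 0.533, 0], [-0.042, 0.533, 0], [-0.042, 0.533, 0], [-0.042, 0.533, 0]]' --rotation '[[0, 0, 0.14], [0, 0, 0.14], [0, 0, 0.14], [0, 0, 0.14], [0, 0, 0.14], [0, 0, 0.14], [0, 0, 0.14], [0, 0, 0.14]]' --gripper 0.8

```text
clock: 27.45
eef_pos: [0.4798, -0.2968, 0.1626]
tool_rot: [1.0, 0.014, 0.001, -0.001]
ft_force: [0.4, 0.3, -0.1]
grip_width: 0.0684
grasp_force: 0.0
```

```bash
python3 - <<'E'
from h import *
import pickle
w=cam('wrist');pickle.dump(w,open('w7.pkl','wb'))
I=w['image'][:,:,::-1]
cv2.imwrite('pics/w7.png',cv2.resize(I[100:310,116:396],(800,600),interpolation=2))
plan(.481,-.298,.11,1.6)
E
```

```text
slide [0.004 0.005 0.21 ] rot [-0.002 -0.004  0.001] tcp [ 0.4798 -0.2969  0.1626] yaw 1.64 j [-0.56  0.4   0.05  1.22  0.    2.56] t 27.5
```

View pics/w7.png

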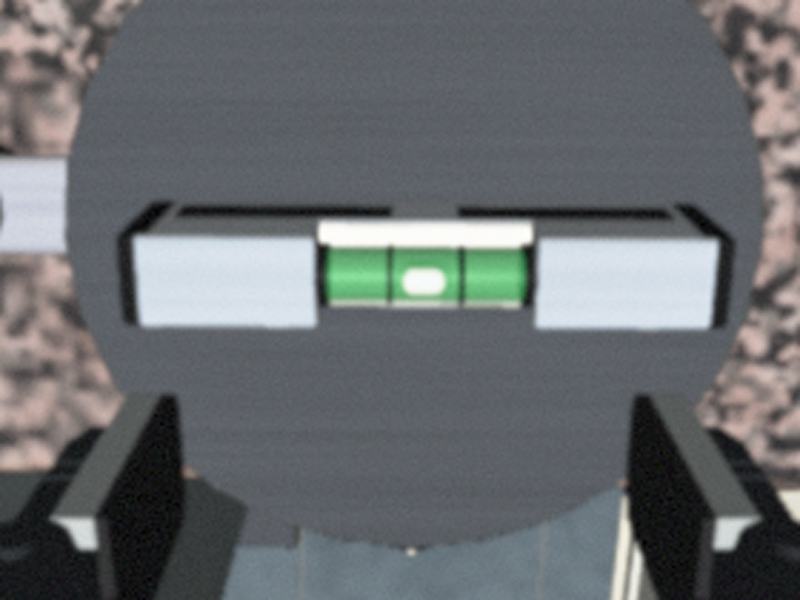

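The bubble spans columns 402 to 446 between the lines at 390 and 462, so it is centred with a slight bias of about 0.4 mm toward the screw. That is the bias I want before pressing. Next I'll centre the tool over the level.

```bash
python3 - <<'E'
from h import *
import pickle
w=pickle.load(open('w7.pkl','rb'))
f=lambda u,v:world(w,116+u*.35,100+v*.35,.094)
p=(f(225,281)+f(627,282))/2
print(p,f(122,281),f(732,282))
plan(p[0],p[1],.096,1.6)
E
```

```text
[ 0.48123437 -0.30212598  0.094     ] [ 0.47924235 -0.23289163  0.094     ] [ 0.48316712 -0.37190032  0.094     ]
slide [0.005 0.021 0.266] rot [-0.002 -0.004  0.001] tcp [ 0.4798 -0.2969  0.1626] yaw 1.64 j [-0.56  0.4   0.05  1.22  0.    2.56] t 27.5
```

drive_tool --slide '[[0.005, 0.018, 0.05], [0.005, 0.018, 0.15], [0.005, 0.018, 0.22], [0.005, 0.018, 0.25], [0.005, 0.018, 0.26], [0.005, 0.018, 0.266], [0.005, 0.018, 0.266], [0.005, 0.018, 0.266]]' --rotation '[[0, 0, 0], [0, 0, 0], [0, 0, 0], [0, 0, 0], [0, 0, 0], [0, 0, 0], [0, 0, 0], [0, 0, 0]]'

```text
clock: 28.5
eef_pos: [0.4814, -0.3019, 0.0965]
tool_rot: [1.0, 0.014, 0.001, -0.0]
ft_force: [-0.4, 1.0, -0.5]
grip_width: 0.0683
grasp_force: 0.0
```

drive_tool --slide '[[0, 0, 0.005], [0, 0, 0.01], [0, 0, 0.015], [0, 0, 0.02], [0, 0, 0.024], [0, 0, 0.024], [0, 0, 0.024], [0, 0, 0.024]]' --rotation '[[0, 0, 0], [0, 0, 0], [0, 0, 0], [0, 0, 0], [0, 0, 0], [0, 0, 0], [0, 0, 0], [0, 0, 0]]'

```text
clock: 29.5
eef_pos: [0.4811, -0.3017, 0.09]
tool_rot: [1.0, 0.014, 0.001, -0.001]
ft_force: [-0.2, -0.7, -0.3]
grip_width: 0.0686
grasp_force: 0.0
```

drive_tool --slide '[[0, 0, 0.002], [0, 0, 0.004], [0, 0, 0.006], [0, 0, 0.008], [0, 0, 0.01], [0, 0, 0.012], [0, 0, 0.012], [0, 0, 0.012]]' --rotation '[[0, 0, 0], [0, 0, 0], [0, 0, 0], [0, 0, 0], [0, 0, 0], [0, 0, 0], [0, 0, 0], [0, 0, 0]]'

```text
clock: 30.5
eef_pos: [0.4811, -0.3017, 0.0869]
tool_rot: [1.0, 0.014, 0.001, -0.001]
ft_force: [0.3, 0.6, 0.3]
grip_width: 0.0682
grasp_force: 0.0
```

drive_tool --slide '[[0, 0, 0.002], [0, 0, 0.004], [0, 0, 0.006], [0, 0, 0.008], [0, 0, 0.01], [0, 0, 0.01], [0, 0, 0.01], [0, 0, 0.01]]' --rotation '[[0, 0, 0], [0, 0, 0], [0, 0, 0], [0, 0, 0], [0, 0, 0], [0, 0, 0], [0, 0, 0], [0, 0, 0]]'

```text
clock: 31.5
eef_pos: [0.4812, -0.3017, 0.0867]
tool_rot: [1.0, 0.014, 0.001, -0.0]
ft_force: [-4.4, 3.2, 12.4]
grip_width: 0.0684
grasp_force: 6.5
```

drive_tool --slide '[[0, 0, -0.0016], [0, 0, -0.0016], [0, 0, -0.0016], [0, 0, -0.0016], [0, 0, -0.0016], [0, 0, -0.0016], [0, 0, -0.0016], [0, 0, -0.0016]]' --rotation '[[0, 0, 0], [0, 0, 0], [0, 0, 0], [0, 0, 0], [0, 0, 0], [0, 0, 0], [0, 0, 0], [0, 0, 0]]'

```text
clock: 32.5
eef_pos: [0.4812, -0.3017, 0.0867]
tool_rot: [1.0, 0.014, 0.001, -0.0]
ft_force: [-4.1, 2.0, 11.4]
grip_width: 0.0683
grasp_force: 5.5
```

```bash
python3 - <<'E'
from h import *
w=cam('wrist');o=bot.get_obs();print(o['ft_force'],o['ft_torque'],o['clock'])
I=w['image'][:,:,::-1]
cv2.imwrite('pics/w8.png',cv2.resize(I[100:384,66:446],(800,598),interpolation=2))
E
```

```text
[-3.12294859  2.74566595 10.95831812] [ 0.54657737  0.7777301  -0.00184687] 32.55
```

View pics/w8.png

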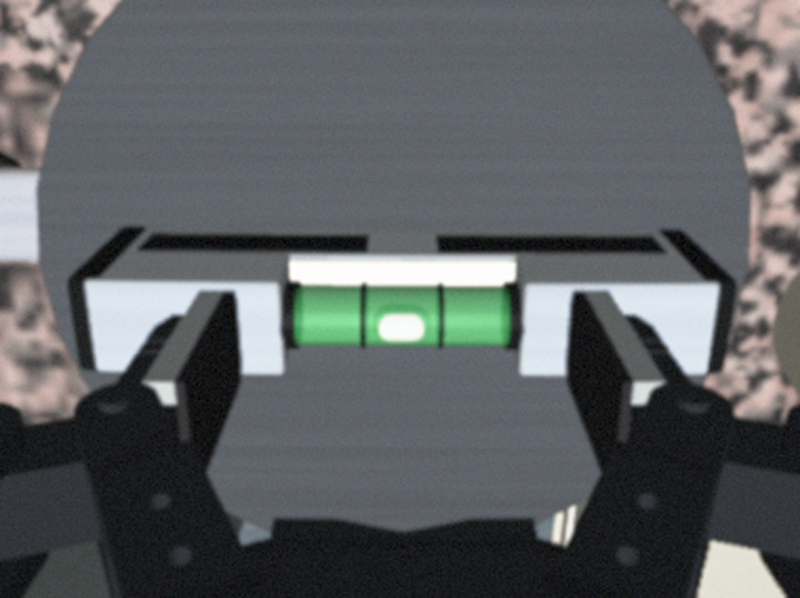

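The bubble spans columns 378 to 425, well between the lines at 364 and 441, and both fingertips are on the solid parts. I'll trim the force slightly and hand in.

drive_tool --slide '[[0, 0, -0.0012], [0, 0, -0.0012], [0, 0, -0.0012], [0, 0, -0.0012], [0, 0, -0.0012], [0, 0, -0.0012], [0, 0, -0.0012], [0, 0, -0.0012]]' --rotation '[[0, 0, 0], [0, 0, 0], [0, 0, 0], [0, 0, 0], [0, 0, 0], [0, 0, 0], [0, 0, 0], [0, 0, 0]]'

```text
clock: 33.55
eef_pos: [0.4812, -0.3017, 0.0868]
tool_rot: [1.0, 0.014, 0.001, -0.0]
ft_force: [-2.7, 2.2, 9.8]
grip_width: 0.0682
grasp_force: 4.8
```

```bash
python3 - <<'E'
from h import *
o=bot.get_obs();print(o['ft_force'],o['clock'])
if 8<o['ft_force'][2]<12: print(bot.job_done())
E
```

```text
[-2.73871654  2.17343847  9.83670663] 33.55
the job is handed in; nothing more can be done
None
```

The job is handed in at 33.6 s: the plate is levelled, the bubble is between the lines (last seen at about 11 N), and the fingers are pressing the spirit level down with about 9.8 N.

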